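Unlatch the hold-down arm in the instrument drawer and hold it up

ROBOT

A 6-joint arm with a two-finger parallel gripper is mounted at the origin on a cart in front of the work surface, level with it; the furniture and walls round the work are solid. World frame = base frame: x ahead of the robot, y to its left, z up, the work surface at z = 0. Lengths are in m, angles in rad, forces in N, time in s.
With the tool pointing down it reaches from about 0.425 to 0.95 m from the base axis. Payload 3.5 kg.
Tool frame: the origin (TCP) lies midway between the tips of the shut fingers; the grasp point (between the pads) lies 19 mm behind it (ctrl.hold_point_z is the distance from the TCP to the grasp point, in m); z points along the fingers, y is the line along which they close (so a half turn about z gives the same grasp; the last joint's range is limited). The gripper opens to 85 mm and grips with 20 to 120 N. Pads are 22 mm wide; open, the fingers measure 114 mm over their backs; the gripper's body (76 mm by 85 mm) begins 54 mm behind the grasp point. The pads swing forward as they close: fully open they stand 13 mm farther back than shut.
Start: joints at [-1.447, 0.286, 1.577, -0, 1.279, -0.15], TCP at [0.183, -0.65, 0.231] pointing down, gripper open.
Joint ranges: [-2.77, 2.77], [-0.9, 2.22], [0.21, 2.48], [-1.53, 4.67], [0.24, 2.81], [-2.84, 2.84]. Speed limits (rad/s): [2.79, 2.79, 3.14, 3.14, 3.14, 3.14].

INTERFACE

Orientations are given as a unit quaternion [x, y, z, w].
In Python, from plant import readout, cams, sign_off, ctrl gives the robot as it stands. The module is installed in compiled form; this text tells all that it offers.
- The arm moves only by the tool step_arm, never from a script. Its argument "increments" is a list of rows, each a list of 2 entries, a list of its own where there are three numbers: the shift along the world's x, y, z in mm, then the turn, a rotation vector about the world's x, y, z in rad. In form: [[[x, y, z], [rx, ry, rz]], ...]. A call has 1 to 8 rows; each row shifts and turns the commanded pose from where the row before left it; what a row does not reach is not made up. A row lasts 1/12 s, in which the tool goes at most 41.7 mm and 7.16 degrees, less where a joint would pass 70% of its speed; a pose out of reach is approached as far as the arm can. A call is refused whole if a number of a shift passes 41.7 or a number of a turn 0.125, either way. A call with a gripper value outside its range is refused whole. "fingers" is the opening, from -1 (shut) to 1 (fully open), set as the call begins (left out, the last holds). The fingers move at their own pace and stop on an object; "grip_force" is the grip in N (left out, the last holds). Time passes only in rows, so rows that do not move let the fingers close. It gives the time, the measured TCP pose, the force, the opening and the grip force at its end, in the units of the state.
- readout.get_state(): the state, without advancing time (a new reading comes with each control period).
- cams.read_camera(name): name is "scene" or "top"; returns the picture (420x560x3 uint8, red, green, blue); there is no depth.
- cams.get_calibration(name): a dict with "fx", "fy", "cx", "cy" (pixels), "distortion" ([k1, k2, p1, p2, k3] as OpenCV has them; the pictures are not rectified), "eye" and "rotation" of the camera in the world. Camera axes: x right, y up, looking along -z (the intrinsics and any distortion apply to the point x, -y, -z); pixel columns grow to the right and rows downward; lengths in m; the calibration is good to about 2 mm. A picture is of the moment at which its call begins. get_calibration takes no time and is no camera call.
- sign_off(): hands the job in; it is judged then, once.
The state is a dict: "time": time; "qpos": joint angles; "dq": joint speeds; "joint_efforts": joint torques, N m; "eef_pos": TCP position; "tcp_rot": TCP orientation; "contact_force": force on the tool from outside, world axes, zero at the start; "wrist_torque": the same for the moment, N m; "opening": opening from 0.0 (shut) to 1.0 (fully open); "finger_force": force on a finger pad.
Only numpy, scipy, OpenCV 4.12 (cv2) and the standard library are available. Lean on these libraries where they do the work, as an engineer would, in place of code of your own. Each camera call takes 0.05 s, during which the arm holds its last target. There are 200 camera calls.

TASK

A circuit board lies in the drawer of the small bench unit, pinned under a hold-down arm whose coupler is locked on a ball stud. Pull the drawer fully open by its handle, pull the coupler's spring latch sideways toward the drawer front so that it lets go of the ball, then swing the arm up off the ball by 30 degrees or more and finish while still holding it up there, still and with the drawer open, so that a colleague can take the board. Leave the board lying in the drawer, and the things around the unit where they are.

Things in the scene. Friction and masses are not known exactly. Their poses are not given: they have to be found in the camera images.
- tray_unit: grey metal bench unit with one drawer, fixed to the desk: 100 mm deep (its x), 220 mm wide (its y), 114 mm tall, open at the back and over the rear 38 mm of its top. Origin: centre of its underside, on the desk. Its own -x axis points out of the front, the way the drawer opens; its own y points to its left as seen from the robot. It is turned by some yaw.
- tray_drawer (a joint): drawer travel in m along the unit's -x: 0 shut, 0.092 fully open (stop). Shut at the start. About 2.5 N of friction; stays where it is left. Front plate 218 mm wide, top edge 107 mm above the desk; side walls reach 52 mm above the desk.
- drawer_handle (a point): middle of the drawer's handle: a round bar, 11 mm diameter, 100 mm long along the unit's y, 82 mm above the desk, its axis 42 mm in front of the drawer's front plate (joined to it by posts 43 mm left and right of the middle). Axes as the unit's; moves with the drawer.
- hold_arm (a joint): angle in rad of the hold-down arm about its hinge: 0 lying on the ball, grows as the arm's right end (the coupler) rises, 1.2 at most. No stay: let go, it falls back. The arm weighs about 0.25 kg, the latch on it 0.06 kg. While the latch is shut it can rise only about 2 mm.
- hinge_pin (a point): the arm's hinge pin, at the left of the drawer, 54 mm above the desk, lying along the unit's x. Axes as the unit's; moves with the drawer. The arm runs from it 125 mm to the right (unit's -y) to the coupler, which sits over a ball of 22 mm diameter, centre 45 mm above the desk.
- latch (a joint): travel in m of the sprung latch on the coupler along the unit's -x (sideways to the arm, toward the drawer front): 0 shut, 0.022 fully pulled (stop). From 0.017 on its fork is clear of the ball. The spring pulls back with 4 N at first and 8.5 N at the end. Keep it pulled until the coupler is about 25 mm up.
- latch_tab (a point): middle of the latch's upright steel thumb tab on top of the coupler: 9 mm thick (unit's x), 24 wide (y), 36 tall; the point is 10 mm below its top, 92.5 mm above the desk and 125 mm right of the hinge pin with the arm down. Open, 42 mm in front of the housing, 50 behind the front plate. Pinched on its broad faces (closing along x) it can turn between the pads; lifting it lifts the arm.
- held_board: green circuit board, 48x62x11 mm, lying loose between low stops in the drawer under the arm, underside 18 mm above the desk; origin at the centre of its underside. It stays in the drawer.
- flux_bottle: white squeeze bottle with a screw cap, 50 mm across, 102 mm tall, standing well to the right of the unit; a bystander, origin at the centre of its underside. Leave it alone.
- tip_jar: low white jar with a tan lid, 45 mm across, 27 mm tall, standing left of where the drawer comes out; a bystander, origin at the centre of its underside. Leave it alone.
- solder_reel: small upright reel, 39 mm across, 42 mm tall, standing right of where the drawer comes out; a bystander, origin at the centre of its underside. Leave it alone.
- flush_cutters: small pliers-like cutters, 129 mm long, lying near the right front of the desk; a bystander, origin at the centre of its underside. Leave it alone.
- suction_cup: black rubber suction cup with a ring on top, 42 mm across, 46 mm tall, near the right front of the desk; a bystander, origin at the centre of its underside. Leave it alone.
- marker_red: slim pen, 131 mm long, lying at the left front edge of the desk; a bystander, origin at the centre of its underside. Leave it alone.
- marker_black: slim pen, 143 mm long, lying at the left front edge of the desk; a bystander, origin at the centre of its underside. Leave it alone.

How it is judged:
By the outcome, as a careful person would: the job done as asked, in the order asked, and still so for the second after the job is handed in, while the arm keeps its last pose, push and grip.
It also fails if it takes over 43 s, if anything falls off the work surface, if the arm or the gripper's body presses on something with over 40 N, if the wrist force passes 120 N, or if a joint passes its speed limit or range.

## Working session

There is one attempt and no reset: what is moved stays moved. The work goes in short steps, Python scripts to look and compute and a tool call to move; the robot and the scene stay as the last step left them, time stands still between calls to the robot, and variables do not carry over. Pictures are saved under pics/ and viewed, at most 10 in all, crops included, and the job is handed in when it is done.

Besides the shell and the picture viewer there is one more tool, called as name([rows], argument=value, ...), one row to a line, values as JSON. step_arm: Moves the arm, as the interface text tells. Its arguments: {"type":"object","properties":{"increments":{"type":"array","items":{"type":"array"}},"fingers":{"type":"number"},"grip_force":{"type":"number"}},"required":["increments"]}

```bash
mkdir -p pics
cat > h.py <<'E'
import numpy as np, cv2
from plant import readout, cams, sign_off, ctrl
def snap(n,f):
    im=cams.read_camera(n); cv2.imwrite(f'pics/{f}.png',im[:,:,::-1]); return im
def ray(n,px):
    c=cams.get_calibration(n); K=np.array([[c['fx'],0,c['cx']],[0,c['fy'],c['cy']],[0,0,1.]])
    p=cv2.undistortPoints(np.array([[px]],float),K,np.array(c['distortion'],float))[0,0]
    R=np.array(c['rotation']); R=R if R.shape==(3,3) else None
    return np.array(c['eye']),R@np.array([p[0],-p[1],-1.])
def plane(n,px,z):
    e,d=ray(n,px); return e+d*(z-e[2])/d[2]
def tri(a,b):
    e1,d1=ray('scene',a); e2,d2=ray('top',b)
    s=np.linalg.lstsq(np.c_[d1,-d2],e2-e1,rcond=None)[0]
    p,q=e1+s[0]*d1,e2+s[1]*d2; return (p+q)/2,np.linalg.norm(p-q)
E
python3 - <<'E'
from h import *
a=snap('scene','s0');b=snap('top','t0')
for n in('scene','top'):
    c=cams.get_calibration(n);print(n,{k:np.round(v,3).tolist() for k,v in c.items()})
cv2.imwrite('pics/s0b.png',cv2.resize(a[:,:,::-1],(800,600)));cv2.imwrite('pics/t0b.png',cv2.resize(b[:,:,::-1],(800,600)))
print(readout.get_state(),ctrl.hold_point_z)
E
```

```text
scene {'fx': 477.069, 'fy': 477.069, 'cx': 283.033, 'cy': 216.383, 'distortion': [-0.171, 0.0, 0.0, 0.0, 0.0], 'eye': [-0.312, 0.911, 0.656], 'rotation': [-0.218, 0.467, 0.767, -0.382]}
top {'fx': 504.843, 'fy': 504.843, 'cx': 281.566, 'cy': 209.923, 'distortion': [0.032, 0.0, 0.0, 0.0, 0.0], 'eye': [0.355, 0.244, 1.541], 'rotation': [-0.031, 0.039, 0.715, -0.697]}
{'time': 0.1, 'qpos': array([-1.44697741e+00,  2.87100783e-01,  1.57800058e+00, -1.21782908e-05,
        1.27858676e+00, -1.50015965e-01]), 'dq': array([ 0.00117748,  0.00030542, -0.00106889, -0.00135926, -0.00128915,
        0.00012277]), 'joint_efforts': array([ 5.67654624e-04, -4.07297051e+01, -2.93699080e+01, -1.54668815e-04,
        3.41207917e-03, -1.01693408e-05]), 'eef_pos': array([ 0.1824803 , -0.64926622,  0.23008594]), 'tcp_rot': array([ 9.90640657e-01,  1.36491727e-01,  7.89470803e-06, -1.04772165e-03]), 'contact_force': array([ 0.34002358,  0.18975345, -0.36362752]), 'wrist_torque': array([-0.0367286 , -0.0098043 , -0.02630974]), 'finger_force': 0.0, 'opening': 1.005403284747934} 0.0187
```

View pics/s0b.png

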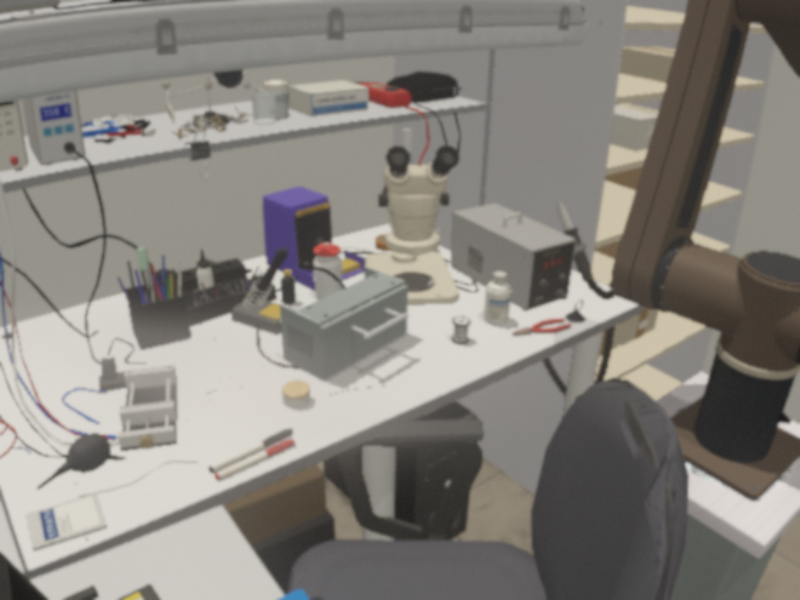

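View pics/t0b.png

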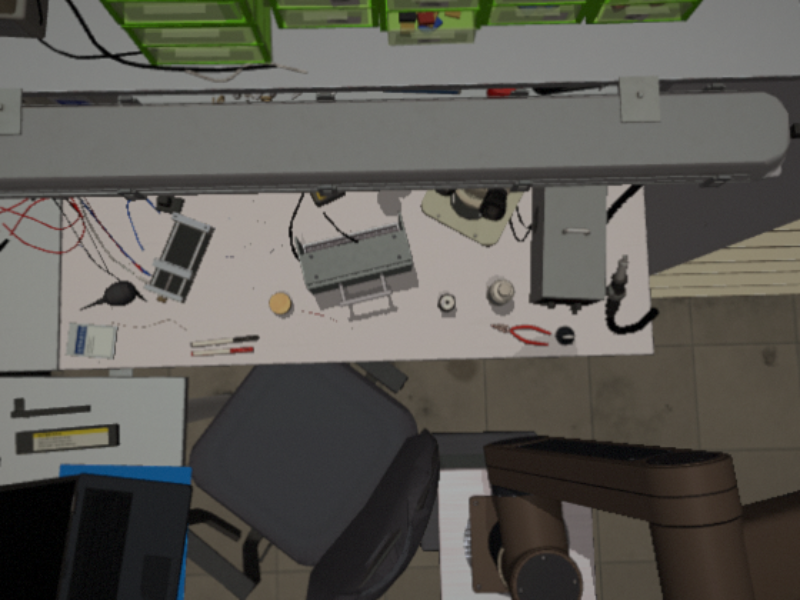

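Scene (800-px frame): unit at about (345,325), jar (296,393), reel (460,330). Top: unit (355,262), handle (370,303), jar (280,303), reel (447,301). The rotation is a quaternion, so I'll fix that and crop both views.

```bash
sed -i "s/R=np.array(c\['rotation'\]).*/R=Rotation.from_quat(c['rotation']).as_matrix()/; s/^import numpy.*/import numpy as np, cv2\nfrom scipy.spatial.transform import Rotation/" h.py
python3 - <<'E'
from h import *
a=cv2.imread('pics/s0.png')[175:300,180:340];b=cv2.imread('pics/t0.png')[140:235,175:335]
a=cv2.resize(a,None,fx=5,fy=5,interpolation=3)[:600];b=cv2.resize(b,None,fx=5,fy=5,interpolation=3)
cv2.imwrite('pics/s0c.png',a[:600,:800]);cv2.imwrite('pics/t0c.png',b)
E
```

```text
(no output)
```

View pics/s0c.png

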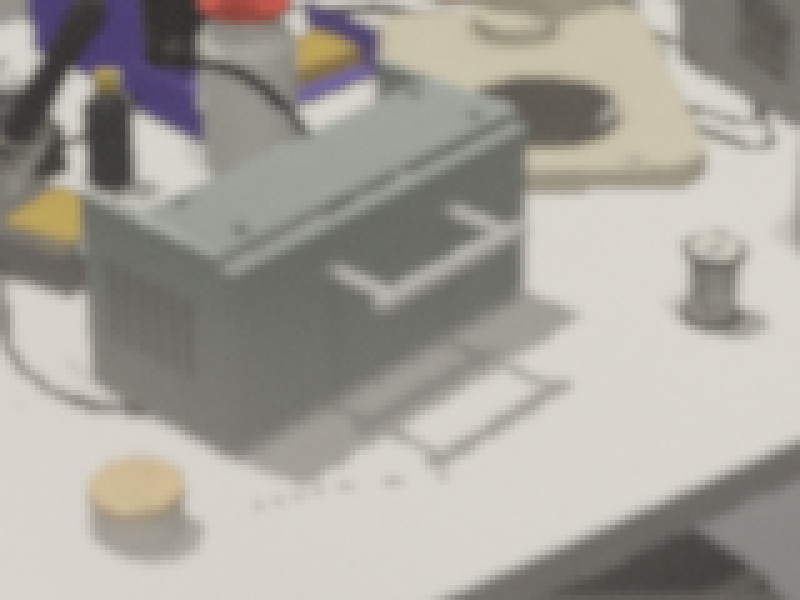

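View pics/t0c.png

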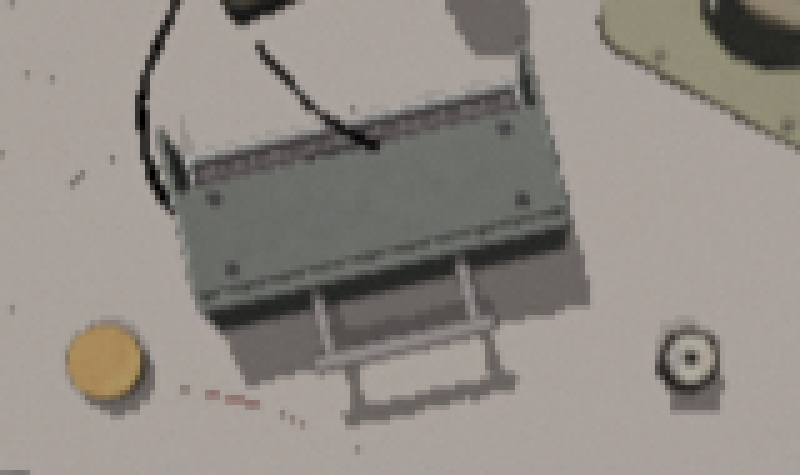

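Scene crop: bar runs from (385,298) to (522,230), front top edge from (225,265) to (527,128). Top crop: bar from (320,362) to (494,323), front top edge from (205,300) to (568,210).

Run:
```python
from h import *
S=lambda u,v:(u/5+180-.4,v/5+175-.4)
T=lambda u,v:(u/5+175-.4,v/5+140-.4)
P={}
for n,a,b in [('hL',(385,298),(320,362)),('hR',(522,230),(494,323)),('fL',(225,265),(205,303)),('fR',(527,128),(568,212)),('jar',(137,485),(106,362)),('reel',(715,247),(690,358))]:
    p,e=tri(S(*a),T(*b));P[n]=p;print(n,p.round(4),e.round(4))
for n in('h','f'):
    d=P[n+'L']-P[n+'R'];print(n,'mid',(P[n+'L']+P[n+'R'])/2,'len',np.linalg.norm(d),'yaw',np.degrees(np.arctan2(-d[0],d[1])))
hl,hr=plane('top',T(320,362),.082),plane('top',T(494,323),.082);print('top only',hl,hr)
fl,fr=plane('top',T(205,303),.114),plane('top',T(568,212),.114);d=fl-fr;print(fl,fr,np.linalg.norm(d),np.degrees(np.arctan2(-d[0],d[1])))
# unit rear corners top
print('deskfront',plane('top',(200*.7,363*.7),0),plane('top',(600*.7,354*.7),0))
```

```text
hL [0.4966 0.349  0.0842] 0.0014
hR [0.5179 0.2484 0.08  ] 0.0004
fL [0.531  0.4138 0.1073] 0.0026
fR [0.5773 0.2024 0.1011] 0.0043
jar [0.5061 0.4824 0.0244] 0.0001
reel [0.4982 0.1319 0.0417] 0.0001
h mid [0.50727649 0.29868198 0.08209568] len 0.10288100773825021 yaw 11.953103972388513
f mid [0.55416645 0.30810881 0.1042179 ] len 0.21653130326168313 yaw 12.351685494750356
top only [0.49728688 0.34966572 0.082     ] [0.51757522 0.2482595  0.082     ]
[0.52942854 0.41198076 0.114     ] [0.5767448 0.2043715 0.114    ] 0.21293292765225313 12.838990809374414
deskfront [0.38477246 0.65530753 0.        ] [ 0.382238   -0.19458709  0.        ]
```

Run:
```python
from h import *
print('chair',tri((615*.7,383*.7),(432*.7,435*.7)))
print('scope eyepiece',tri((398*.7,155*.7),(462*.7,205*.7)),tri((447*.7,155*.7),(490*.7,208*.7)))
print('box corner FL',tri((528*.7,262*.7),(533*.7,302*.7)),'FR',tri((573*.7,240*.7),(606*.7,302*.7)))
print('bottle',tri((500*.7,276*.7),(503*.7,287*.7)))
for z in(.5,.7,.9):print('beam front edge',plane('top',(370*.7,193*.7),z))
# waypoints: radius/bearing arc, then increments
p0=np.array([.1825,-.6493]);e=np.array([.507,.299])
a0,a1=np.arctan2(p0[1],p0[0]),np.arctan2(e[1],e[0]);r0,r1=.6745,np.hypot(*e)
N=40;t=np.linspace(0,1,N+1);r=np.interp(t,[0,.2,.75,1],[r0,.52,.52,r1]);a=a0+(a1-a0)*t
P=np.c_[r*np.cos(a),r*np.sin(a)]*1000
print(np.diff(P,axis=0).round().astype(int).tolist(), (np.radians(12.2)-a0)/N, np.degrees(a0))
```

```text
chair (array([0.19164462, 0.14775371, 0.07773117]), np.float64(0.08700946040300109))
scope eyepiece (array([0.65320196, 0.13890763, 0.32025726]), np.float64(0.046812259727762845)) (array([0.63117323, 0.07106021, 0.31775934]), np.float64(0.003628686062774622))
box corner FL (array([ 0.48721579, -0.03130074,  0.12330699]), np.float64(0.004338138166670023)) FR (array([ 0.48492885, -0.16826323,  0.13949248]), np.float64(0.01135684538229739))
bottle (array([0.51805801, 0.01897481, 0.0949864 ]), np.float64(0.0057625340596721576))
beam front edge [0.61757941 0.27365106 0.5       ]
beam front edge [0.5670272  0.26787855 0.7       ]
beam front edge [0.516475   0.26210604 0.9       ]
[[23, 27], [21, 28], [19, 29], [17, 29], [15, 30], [13, 30], [11, 30], [9, 30], [19, 15], [18, 15], [17, 16], [17, 17], [16, 18], [15, 19], [14, 19], [13, 20], [12, 20], [11, 21], [10, 21], [9, 22], [8, 22], [7, 23], [6, 23], [5, 23], [4, 23], [3, 24], [2, 24], [1, 24], [0, 24], [-1, 24], [4, 24], [3, 25], [2, 25], [1, 26], [0, 26], [-2, 26], [-3, 27], [-4, 27], [-6, 27], [-7, 27]] 0.03774310187257712 -74.30081772123933
```

step_arm([
  [[23,27,10],[0,0,0.038]],
  [[21,28,10],[0,0,0.038]],
  [[19,29,10],[0,0,0.038]],
  [[17,29,10],[0,0,0.038]],
  [[15,30,10],[0,0,0.038]],
  [[13,30,0],[0,0,0.038]],
  [[11,30,0],[0,0,0.038]],
  [[9,30,0],[0,0,0.038]],
], fingers=-0.15)

```text
time: 0.77
eef_pos: [0.3111, -0.4151, 0.281]
tcp_rot: [0.958, 0.286, 0.0, -0.0]
contact_force: [0.8, 0.4, 0.3]
opening: 0.425
finger_force: 0.0
```

step_arm([
  [[19,15,0],[0,0,0.038]],
  [[18,15,0],[0,0,0.038]],
  [[17,16,0],[0,0,0.038]],
  [[17,17,0],[0,0,0.038]],
  [[16,18,0],[0,0,0.038]],
  [[15,19,0],[0,0,0.038]],
  [[14,19,0],[0,0,0.038]],
  [[13,20,0],[0,0,0.038]],
])

```text
time: 1.43
eef_pos: [0.44, -0.2767, 0.2807]
tcp_rot: [0.904, 0.428, -0.0, -0.0]
contact_force: [1.0, -0.0, 0.1]
opening: 0.425
finger_force: 0.0
```

step_arm([
  [[12,20,0],[0,0,0.038]],
  [[11,21,0],[0,0,0.038]],
  [[10,21,0],[0,0,0.038]],
  [[9,22,0],[0,0,0.038]],
  [[8,22,0],[0,0,0.038]],
  [[7,23,0],[0,0,0.038]],
  [[6,23,0],[0,0,0.038]],
  [[5,23,0],[0,0,0.038]],
])

```text
time: 2.1
eef_pos: [0.5075, -0.1015, 0.2807]
tcp_rot: [0.829, 0.56, -0.0, -0.0]
contact_force: [0.2, -0.0, -0.6]
opening: 0.424
finger_force: 0.0
```

step_arm([
  [[4,23,0],[0,0,0.038]],
  [[3,24,0],[0,0,0.038]],
  [[2,24,0],[0,0,0.038]],
  [[1,24,0],[0,0,0.038]],
  [[0,24,0],[0,0,0.038]],
  [[-1,24,0],[0,0,0.038]],
  [[4,24,0],[0,0,0.038]],
  [[3,25,0],[0,0,0.038]],
])

```text
time: 2.77
eef_pos: [0.5231, 0.0903, 0.2808]
tcp_rot: [0.735, 0.679, -0.0, -0.0]
contact_force: [-0.3, 0.1, 0.4]
opening: 0.428
finger_force: 0.0
```

step_arm([
  [[2,25,0],[0,0,0.038]],
  [[1,26,0],[0,0,0.038]],
  [[0,26,0],[0,0,0.038]],
  [[-2,26,0],[0,0,0.038]],
  [[-3,27,0],[0,0,0.038]],
  [[-4,27,0],[0,0,0.038]],
  [[-6,27,0],[0,0,0.038]],
  [[-7,27,0],[0,0,0.038]],
])

```text
time: 3.43
eef_pos: [0.5039, 0.3013, 0.2806]
tcp_rot: [0.623, 0.782, -0.001, -0.0]
contact_force: [-0.1, 0.8, -0.2]
opening: 0.424
finger_force: 0.0
```

step_arm([
  [[3,-2,-30],[0,0,0]],
  [[0,0,-30],[0,0,0]],
  [[0,0,-30],[0,0,0]],
  [[0,0,-30],[0,0,0]],
  [[0,0,-25],[0,0,0]],
  [[0,0,-15],[0,0,0]],
  [[0,0,0],[0,0,0]],
])

```text
time: 4.02
eef_pos: [0.5041, 0.2969, 0.1159]
tcp_rot: [0.624, 0.781, -0.004, -0.003]
contact_force: [0.0, 0.3, -0.6]
opening: 0.421
finger_force: 0.0
```

Run:
```python
from h import *
a=snap('scene','s1');b=snap('top','t1')
a=cv2.resize(a[130:290,170:370,::-1],(750,600),interpolation=3)
cv2.imwrite('pics/s1c.png',a)
```

```text
(no output)
```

View pics/s1c.png

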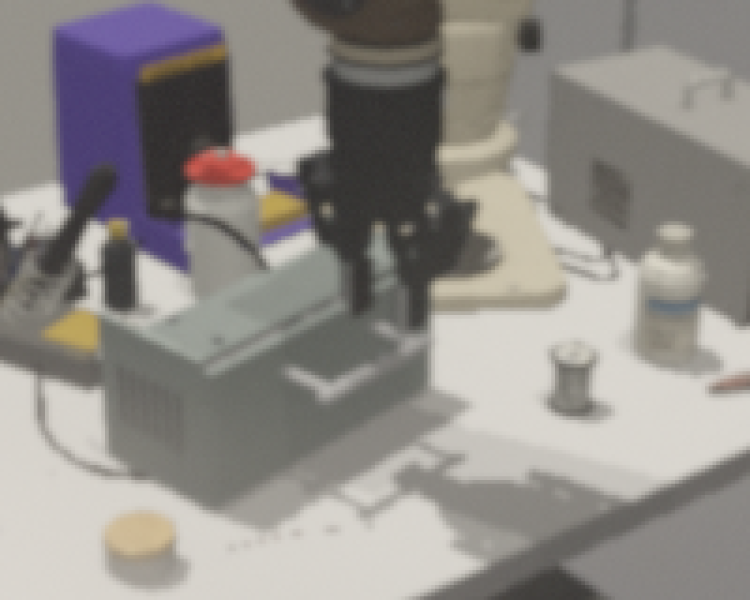

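Scene crop: the open fingertips, at (360,310) and (415,325), straddle the line above the bar, which runs (325,390) to (425,335). Continuing down.

step_arm([
  [[3,2,-15],[0,0,0]],
  [[0,0,-15],[0,0,0]],
  [[0,0,-13],[0,0,0]],
  [[0,0,-10],[0,0,0]],
  [[0,0,0],[0,0,0]],
])

```text
time: 4.53
eef_pos: [0.5099, 0.2999, 0.0671]
tcp_rot: [0.624, 0.781, -0.001, -0.001]
contact_force: [-0.5, -0.5, -0.2]
opening: 0.425
finger_force: 0.0
```

step_arm([
  [[0,0,0],[0,0,0]],
  [[0,0,0],[0,0,0]],
  [[0,0,0],[0,0,0]],
  [[0,0,0],[0,0,0]],
  [[0,0,0],[0,0,0]],
], fingers=-1, grip_force=30)

```text
time: 4.95
eef_pos: [0.5072, 0.2995, 0.069]
tcp_rot: [0.624, 0.781, -0.004, -0.003]
contact_force: [-10.2, -3.7, 6.7]
opening: 0.117
finger_force: 29.4
```

step_arm([
  [[-8,-2,0],[0,0,0]],
  [[-12,-2.5,0],[0,0,0]],
  [[-12,-2.5,0],[0,0,0]],
  [[-12,-2.5,0],[0,0,0]],
  [[-12,-2.5,0],[0,0,0]],
  [[-12,-2.5,0],[0,0,0]],
  [[-8,-2,0],[0,0,0]],
  [[-6,-1.5,0],[0,0,0]],
], grip_force=40)

```text
time: 5.62
eef_pos: [0.4287, 0.2824, 0.0691]
tcp_rot: [0.624, 0.781, 0.001, 0.001]
contact_force: [3.4, 2.1, -2.5]
opening: 0.111
finger_force: 39.9
```

step_arm([
  [[-5,-1,0],[0,0,0]],
  [[-3,-0.5,0],[0,0,0]],
  [[-2,0,0],[0,0,0]],
  [[0,0,0],[0,0,0]],
])

```text
time: 5.95
eef_pos: [0.4189, 0.2803, 0.069]
tcp_rot: [0.624, 0.782, -0.0, 0.001]
contact_force: [0.9, -2.9, 3.4]
opening: 0.112
finger_force: 40.5
```

step_arm([
  [[-3,-0.6,0],[0,0,0]],
  [[-2,-0.4,0],[0,0,0]],
  [[0,0,0],[0,0,0]],
  [[0,0,0],[0,0,0]],
])

```text
time: 6.28
eef_pos: [0.4173, 0.28, 0.0691]
tcp_rot: [0.624, 0.781, 0.004, 0.003]
contact_force: [11.1, -1.0, -4.8]
opening: 0.108
finger_force: 39.7
```

step_arm([
  [[2,0.5,0],[0,0,0]],
  [[0,0,0],[0,0,0]],
  [[0,0,0],[0,0,0]],
], fingers=-0.25)

```text
time: 6.53
eef_pos: [0.4146, 0.2802, 0.0678]
tcp_rot: [0.624, 0.781, -0.001, -0.001]
contact_force: [0.4, -0.3, 0.2]
opening: 0.376
finger_force: 0.0
```

step_arm([
  [[0,0,10],[0,0,0]],
  [[0,0,25],[0,0,0]],
  [[0,0,35],[0,0,0]],
  [[0,0,35],[0,0,0]],
  [[0,-25,20],[0,0,0]],
  [[5,-40,0],[0,0,0]],
  [[10,-40,0],[0,0,0]],
  [[10,-25,0],[0,0,0]],
])

```text
time: 7.2
eef_pos: [0.4401, 0.1483, 0.1947]
tcp_rot: [0.624, 0.782, 0.0, 0.001]
contact_force: [-0.7, 0.4, -0.5]
opening: 0.373
finger_force: 0.0
```

Run:
```python
from h import *
a=snap('scene','s2');b=snap('top','t2')
cv2.imwrite('pics/s2c.png',cv2.resize(a[175:295,200:340,::-1],(700,600),interpolation=3))
cv2.imwrite('pics/t2c.png',cv2.resize(b[145:245,195:315,::-1],(720,600),interpolation=3))
print(readout.get_state()['eef_pos'])
```

```text
[0.44122586 0.1475556  0.19431609]
```

View pics/s2c.png

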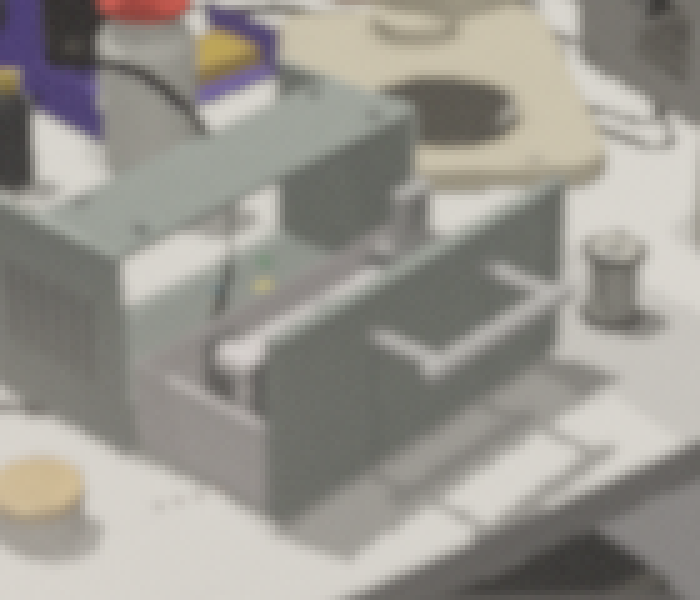

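View pics/t2c.png

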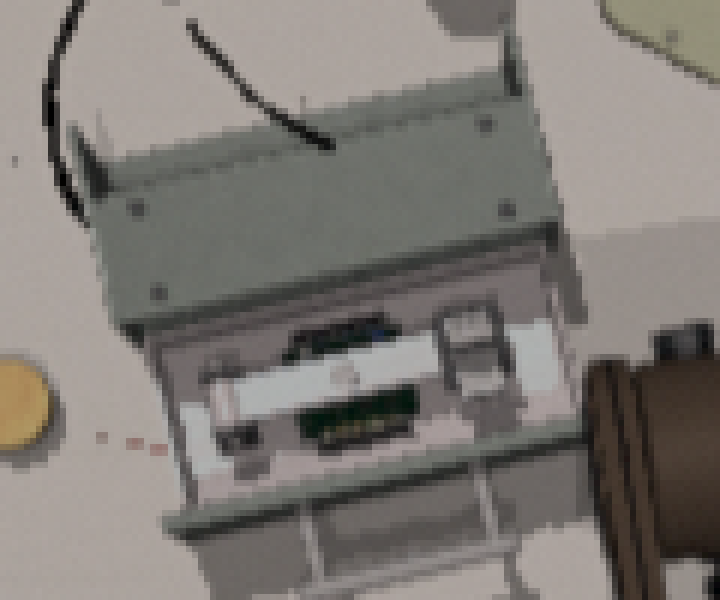

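Scene crop: drawer open, tab upright at columns 395–428 with its top centre at about (411,188). Top crop: arm from hinge (225,395) to coupler (478,355); bright faces at (470,325) and (485,378). I'll find which one is the tab.

Run:
```python
from h import *
S=lambda u,v:(u/5+200-.4,v/5+175-.4)
T=lambda u,v:(u/6+195-.4,v/6+145-.4)
ex=np.array([.977,.212]);ey=np.array([-.212,.977]);H=np.array([.4165,.280])
def U(p):return ((p[:2]-H)@ex).round(4),((p[:2]-H)@ey).round(4),p[2].round(4)
for b in[(470,325),(478,355),(485,378)]:
    p,e=tri(S(411,188),T(*b));print(b,p.round(4),e.round(4),'unit rel handle',U(p))
    print('   plane .1025',U(plane('top',T(*b),.1025)),'.06',U(plane('top',T(*b),.06)))
print('hinge',U(plane('top',T(225,395),.058)),'handle mid',U(plane('top',T(421,567),.082)))
p,e=tri(S(242,350),T(225,395));print('hinge tri',U(p),e)
def proj(n,P):
    c=cams.get_calibration(n);R=Rotation.from_quat(c['rotation']).as_matrix();q=R.T@(np.array(P)-c['eye']);q=q*[1,-1,-1]
    K=np.array([[c['fx'],0,c['cx']],[0,c['fy'],c['cy']],[0,0,1.]])
    return cv2.projectPoints(q[None],np.zeros(3),np.zeros(3),K,np.array(c['distortion'],float))[0][0,0]
for s in(-.03,-.04,-.05,-.06):
    w=np.r_[H+.092*ex+s*ey,.1025];print(s,'S',(proj('scene',w)-[199.6,174.6])*5,'T',(proj('top',w)-[194.6,144.6])*6)
```

```text
(470, 325) [0.5306 0.2481 0.0987] 0.0027 unit rel handle (np.float64(0.1047), np.float64(-0.0553), np.float64(0.0987))
   plane .1025 (np.float64(0.1053), np.float64(-0.0544), np.float64(0.1025)) .06 (np.float64(0.1105), np.float64(-0.0554), np.float64(0.06))
(478, 355) [0.5195 0.2492 0.103 ] 0.0093 unit rel handle (np.float64(0.0941), np.float64(-0.0519), np.float64(0.103))
   plane .1025 (np.float64(0.0904), np.float64(-0.0547), np.float64(0.1025)) .06 (np.float64(0.0951), np.float64(-0.0557), np.float64(0.06))
(485, 378) [0.5111 0.2498 0.1062] 0.0188 unit rel handle (np.float64(0.086), np.float64(-0.0496), np.float64(0.1062))
   plane .1025 (np.float64(0.0789), np.float64(-0.0554), np.float64(0.1025)) .06 (np.float64(0.0832), np.float64(-0.0563), np.float64(0.06))
hinge (np.float64(0.1054), np.float64(0.0697), np.float64(0.058)) handle mid (np.float64(-0.0006), np.float64(-0.0044), np.float64(0.082))
hinge tri (np.float64(0.1045), np.float64(0.0689), np.float64(0.0589)) 0.0020972629570075803
-0.03 S [395.12495865 206.28203965] T [426.85925292 364.00337125]
-0.04 S [408.13208937 199.3476489 ] T [447.21779266 359.09494036]
-0.05 S [420.99076591 192.49258697] T [467.56629707 354.18877537]
-0.06 S [433.70303154 185.71575827] T [487.90495789 349.28483028]
```

Run:
```python
from h import *
a=cv2.imread('pics/s2.png')[200:240,265:305];b=cv2.imread('pics/t2.png')[190:220,260:290]
z=lambda i:cv2.resize(i,(400,400),interpolation=0)
g=np.hstack([z(a),z(b)]);g=cv2.convertScaleAbs(g,alpha=1.3)
cv2.imwrite('pics/z2.png',g)
```

```text
(no output)
```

View pics/z2.png

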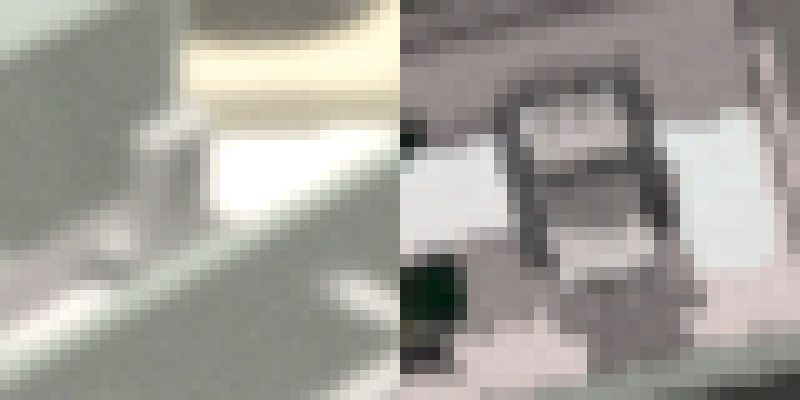

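Zoom: left (scene) shows the tab at columns 135–210 with its top centre at (172,122). Right (top) shows the upper bright patch at about (570,130), with its shadowed front and shadow below it. Next I'll check the bias against known edges (front plate, housing).

Run:
```python
from h import *
S=lambda u,v:(u/5+200-.4,v/5+175-.4)
T=lambda u,v:(u/6+195-.4,v/6+145-.4)
ex=np.array([.977,.212]);ey=np.array([-.212,.977]);H=np.array([.4165,.280])
def U(p):return ((p[:2]-H)@ex).round(4),((p[:2]-H)@ey).round(4),p[2].round(4)
print('housing edge',[U(plane('top',T(*q),.114)) for q in[(125,322),(555,222)]])
print('plate top (front line)',[U(plane('top',T(*q),.107)) for q in[(175,532),(580,440)]])
print('plate top (rear line)',[U(plane('top',T(*q),.107)) for q in[(175,517),(580,425)]])
p,e=tri(S(120,260),T(122,326));print('housing L corner',U(p),e)
p,e=tri(S(411,108),T(557,224));print('housing R corner',U(p),e)
g=cv2.cvtColor(cv2.imread('pics/t2.png'),6)
print(g[192:214,268:278])
g=cv2.cvtColor(cv2.imread('pics/s2.png'),6)
print(g[207:226,275:290])
```

```text
housing edge [(np.float64(0.1438), np.float64(0.1042), np.float64(0.114)), (np.float64(0.1424), np.float64(-0.1051), np.float64(0.114))]
plate top (front line) [(np.float64(0.0419), np.float64(0.1043), np.float64(0.107)), (np.float64(0.039), np.float64(-0.0921), np.float64(0.107))]
plate top (rear line) [(np.float64(0.0488), np.float64(0.1027), np.float64(0.107)), (np.float64(0.0459), np.float64(-0.0938), np.float64(0.107))]
housing L corner (np.float64(0.1436), np.float64(0.107), np.float64(0.1091)) 0.001638077899649726
housing R corner (np.float64(0.1427), np.float64(-0.1048), np.float64(0.1135)) 0.0034746254371364835
[[ 94 101 101 106 112 112 112 112 113 113]
 [110 113 111 113 112 112 112 111 101 100]
 [112 110 103 100  99 101  98  99  88  89]
 [101  98  90  87  88  77  76  77  72  77]
 [ 88  72  76  73  77  62  75  91  65  64]
 [ 72  64  79  86 107 103 113 121  76  58]
 [ 70 123 117 114 128 112 124 129  97  61]
 [ 72 138 129 120 136 129 135 138 129  76]
 [ 70 113 139 134 146 147 142 138 135  77]
 [ 68  84 138 137 132 123 107  96  95  59]
 [ 68  66  99  96  88  75  59  58  62  58]
[... 972 characters left out ...]
1 201]
 [ 99 100 106 120 131 135 131 118 109 114 146 183 204 211 211]
 [100 102 106 116 124 126 120 112 105 113 145 184 206 212 213]
 [100 102 105 115 124 124 119 109 106 114 146 184 205 213 213]
 [102 103 109 117 124 124 118 110 108 118 149 185 205 212 213]
 [104 109 116 121 125 123 118 110 110 121 150 183 203 210 211]
 [118 125 130 129 126 124 117 113 113 121 144 171 192 202 205]
 [134 138 137 132 128 125 120 117 117 121 134 152 173 183 188]
 [144 148 144 136 130 125 122 121 121 121 129 140 154 165 168]
 [152 158 156 143 132 125 124 124 123 129 137 146 154 157 156]
 [154 161 158 146 134 129 127 128 134 144 150 155 155 150 141]
 [138 143 145 141 134 134 136 140 147 154 155 151 145 133 123]]
```

step_arm([
  [[20,25,0],[0,0,0]],
  [[25,30,0],[0,0,0]],
  [[22,26,0],[0,0,0]],
  [[12,14,0],[0,0,0]],
  [[4,5,-15],[0,0,0]],
  [[0,0,-25],[0,0,0]],
  [[0,0,-15],[0,0,0]],
  [[0,0,0],[0,0,0]],
])

```text
time: 7.97
eef_pos: [0.5201, 0.2506, 0.1341]
tcp_rot: [0.624, 0.782, -0.003, -0.003]
contact_force: [-0.8, -0.4, -0.8]
opening: 0.372
finger_force: 0.0
```

Run:
```python
from h import *
a=snap('scene','s3');b=snap('top','t3')
cv2.imwrite('pics/s3c.png',np.hstack([cv2.resize(i[:,:,::-1],(400,400),interpolation=3) for i in(a[170:250,240:320],b[160:230,240:310])]))
s=readout.get_state();print(s['eef_pos'],s['qpos'])
```

```text
[0.52269016 0.25080364 0.13815066] [2.72288545e-01 1.74166955e-01 1.88973710e+00 4.23674155e-04
 1.07940362e+00 4.82094895e-02]
```

View pics/s3c.png

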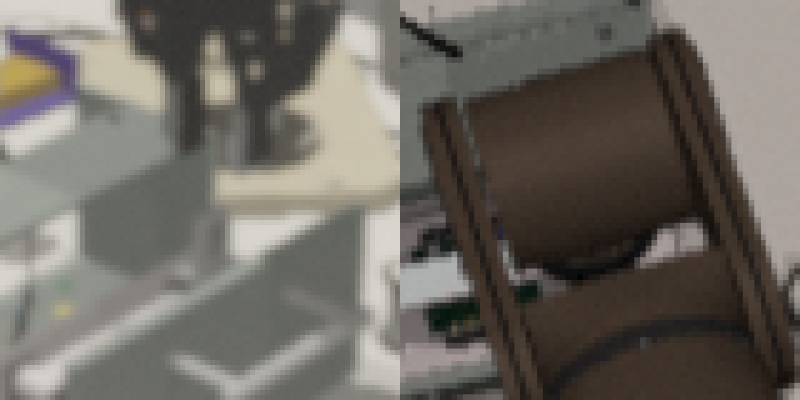

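step_arm([
  [[4,-2.5,-15],[0,0,0]],
  [[0,0,-15],[0,0,0]],
  [[0,0,-12],[0,0,0]],
  [[0,0,-10],[0,0,0]],
  [[0,0,-6],[0,0,0]],
  [[0,0,0],[0,0,0]],
  [[0,0,0],[0,0,0]],
])

```text
time: 8.65
eef_pos: [0.5276, 0.2478, 0.0805]
tcp_rot: [0.624, 0.781, 0.0, -0.0]
contact_force: [-0.0, -0.3, 0.2]
opening: 0.376
finger_force: 0.0
```

step_arm([
  [[0,0,-4],[0,0,0]],
  [[0,0,0],[0,0,0]],
])

```text
time: 8.82
eef_pos: [0.5278, 0.2477, 0.0765]
tcp_rot: [0.624, 0.781, 0.0, 0.0]
contact_force: [0.4, 0.7, -0.3]
opening: 0.375
finger_force: 0.0
```

step_arm([
  [[0,0,0],[0,0,0]],
  [[0,0,0],[0,0,0]],
  [[0,0,0],[0,0,0]],
  [[0,0,0],[0,0,0]],
  [[0,0,0],[0,0,0]],
], fingers=-1, grip_force=60)

```text
time: 9.23
eef_pos: [0.5277, 0.2477, 0.0768]
tcp_rot: [0.624, 0.781, 0.0, 0.0]
contact_force: [-0.7, -0.4, 2.0]
opening: 0.094
finger_force: 59.3
```

step_arm([
  [[-4,-1,0],[0,0,0]],
  [[-5,-1,0],[0,0,0]],
  [[0,0,0],[0,0,0]],
  [[0,0,0],[0,0,0]],
])

```text
time: 9.57
eef_pos: [0.5199, 0.246, 0.0769]
tcp_rot: [0.624, 0.781, 0.002, 0.001]
contact_force: [5.0, 1.9, -1.6]
opening: 0.096
finger_force: 59.1
```

step_arm([
  [[-4,-0.8,0],[0,0,0]],
  [[-4,-0.8,0],[0,0,0]],
  [[0,0,0],[0,0,0]],
  [[0,0,0],[0,0,0]],
])

```text
time: 9.9
eef_pos: [0.5125, 0.2444, 0.077]
tcp_rot: [0.624, 0.781, 0.003, 0.002]
contact_force: [6.6, 1.5, -2.7]
opening: 0.088
finger_force: 58.9
```

step_arm([
  [[-2,-0.4,0],[0,0,0]],
  [[-2,-0.4,0],[0,0,0]],
  [[0,0,0],[0,0,0]],
  [[0,0,0],[0,0,0]],
])

```text
time: 10.23
eef_pos: [0.5089, 0.2437, 0.0771]
tcp_rot: [0.624, 0.781, 0.003, 0.002]
contact_force: [7.6, 1.8, -2.8]
opening: 0.091
finger_force: 58.9
```

step_arm([
  [[-2,-0.4,0],[0,0,0]],
  [[-1,-0.2,0],[0,0,0]],
  [[0,0,0],[0,0,0]],
  [[0,0,0],[0,0,0]],
])

```text
time: 10.57
eef_pos: [0.5062, 0.2431, 0.0772]
tcp_rot: [0.624, 0.781, 0.003, 0.002]
contact_force: [7.5, 2.6, -3.6]
opening: 0.092
finger_force: 58.9
```

Run:
```python
from h import *
ex=np.array([.977,.212,0]);ey=np.array([-.212,.977,0])
# tab hold point relative to pin: y -0.1247 , z .0955-.054
r=np.array([-.125,.0415]);prev=r;turn=0
for k in range(1,16):
    t=np.radians(40*k/15);c,s=np.cos(t),np.sin(t)
    # y offset negative, rising: rotate about unit x by -t ; q in (y,z)
    q=np.array([c*r[0]+s*r[1],-s*r[0]+c*r[1]]);g=q
    # gripper rotates too: tcp = hold - .0187*dir(up)
    up=np.array([s,c]);up0=np.array([0,1.])
    tcp=q-.0187*up
    if k==1:last=r-.0187*up0
    d=tcp-last;last=tcp
    w=(d[0]*ey+np.array([0,0,d[1]]))*1000
    print(k,w.round(1).tolist())
print('rot/row',(-np.radians(40/15)*ex).round(4))
```

```text
1 [-0.3, 1.2, 5.8]
2 [-0.3, 1.4, 5.7]
3 [-0.4, 1.7, 5.7]
4 [-0.4, 1.9, 5.6]
5 [-0.5, 2.2, 5.5]
6 [-0.5, 2.4, 5.4]
7 [-0.6, 2.7, 5.2]
8 [-0.6, 2.9, 5.1]
9 [-0.7, 3.1, 5.0]
10 [-0.7, 3.4, 4.8]
11 [-0.8, 3.6, 4.6]
12 [-0.8, 3.8, 4.5]
13 [-0.9, 4.0, 4.3]
14 [-0.9, 4.2, 4.1]
15 [-0.9, 4.4, 3.9]
rot/row [-0.0455 -0.0099 -0.    ]
```

step_arm([
  [[-0.3,1.2,5.8],[-0.0455,-0.0099,0]],
  [[-0.3,1.4,5.7],[-0.0455,-0.0099,0]],
  [[0,0,0],[0,0,0]],
])

```text
time: 10.82
eef_pos: [0.5062, 0.2462, 0.0898]
tcp_rot: [0.622, 0.781, -0.027, 0.04]
contact_force: [8.9, 1.3, -4.7]
opening: 0.094
finger_force: 58.8
```

step_arm([
  [[-0.4,1.7,5.7],[-0.0455,-0.0099,0]],
  [[-0.4,1.9,5.6],[-0.0455,-0.0099,0]],
  [[-0.5,2.2,5.5],[-0.0455,-0.0099,0]],
  [[-0.5,2.4,5.4],[-0.0455,-0.0099,0]],
  [[0,0,0],[0,0,0]],
])

```text
time: 11.23
eef_pos: [0.5039, 0.2546, 0.1117]
tcp_rot: [0.617, 0.775, -0.085, 0.112]
contact_force: [8.8, -0.2, -2.9]
opening: 0.095
finger_force: 58.9
```

step_arm([
  [[-0.6,2.7,5.2],[-0.0455,-0.0099,0]],
  [[-0.6,2.9,5.1],[-0.0455,-0.0099,0]],
  [[-0.7,3.1,5.0],[-0.0455,-0.0099,0]],
  [[-0.7,3.4,4.8],[-0.0455,-0.0099,0]],
  [[0,0,0],[0,0,0]],
])

```text
time: 11.65
eef_pos: [0.5011, 0.2667, 0.1313]
tcp_rot: [0.606, 0.761, -0.143, 0.183]
contact_force: [8.6, 0.3, -2.4]
opening: 0.096
finger_force: 59.0
```

step_arm([
  [[-0.8,3.6,4.6],[-0.0455,-0.0099,0]],
  [[-0.8,3.8,4.5],[-0.0455,-0.0099,0]],
  [[-0.9,4.0,4.3],[-0.0455,-0.0099,0]],
  [[-0.9,4.2,4.1],[-0.0455,-0.0099,0]],
  [[-0.9,4.4,3.9],[-0.0455,-0.0099,0]],
  [[0,0,0],[0,0,0]],
  [[0,0,0],[0,0,0]],
  [[0,0,0],[0,0,0]],
])

```text
time: 12.32
eef_pos: [0.4967, 0.2861, 0.1519]
tcp_rot: [0.586, 0.735, -0.213, 0.268]
contact_force: [8.6, 1.2, -2.7]
opening: 0.093
finger_force: 59.1
```

Run:
```python
from h import *
a=snap('scene','s4');b=snap('top','t4')
cv2.imwrite('pics/s4c.png',cv2.resize(a[130:290,180:380,::-1],(750,600),interpolation=3))
s=readout.get_state();print(s['eef_pos'],s['contact_force'],s['wrist_torque'],np.abs(s['dq']).max())
p=s['eef_pos']-.0187*Rotation.from_quat(s['tcp_rot']).as_matrix()[:,2]
H=np.array([.4165,.28]);d=p[:2]-H
y=d@[-.212,.977]-.0697;z=p[2]-.054
print('hold rel pin',y,z,'angle',np.degrees(np.arctan2(z,-y)-np.arctan2(.0415,.125)),'radius',np.hypot(y,z), 'x',d@[.977,.212])
```

```text
[0.49668736 0.28596591 0.15184326] [ 7.86050845  1.53513093 -2.78144301] [ 0.7144604  -0.95952004  0.70181465] 0.002132449217715259
hold rel pin -0.0688561916966104 0.11216943808721436 angle 40.08978603381758 radius 0.1316174683534134 x 0.0794727358119708
```

View pics/s4c.png

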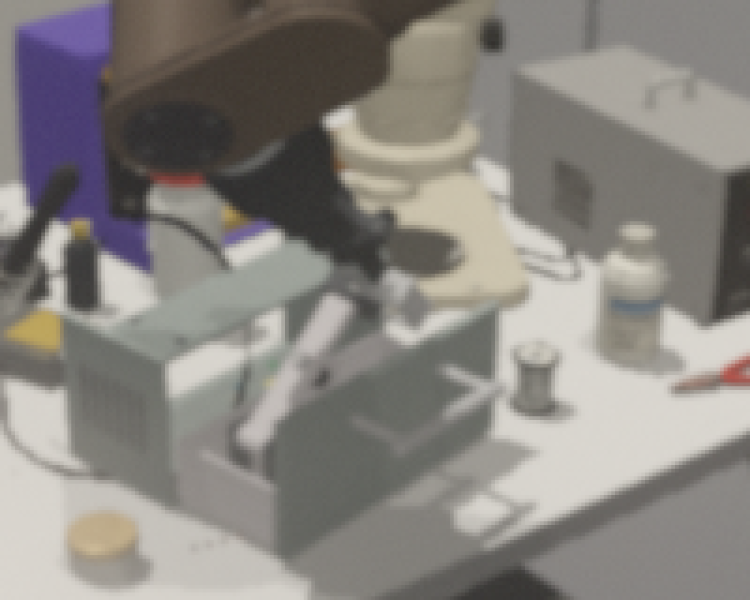

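Scene crop: the arm is raised about 40° from the hinge at (250,435) to the coupler at (385,300), held by the gripper. The drawer is still open, and the jar (103,545) and reel (537,380) haven't moved.

```bash
python3 -c "from plant import sign_off; print(sign_off())"
```

```text
the job is handed in; nothing more can be done
None
```

The job is handed in: the drawer is pulled to its stop, the latch let go of the ball, and the gripper is holding the arm still at about 40°; I didn't move the board or anything around the unit.

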